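# Set the stirrer's speed dial and start it

### The arm

A 6-joint arm with a two-finger parallel gripper is mounted at the origin on the work surface. World frame = base frame: x ahead of the robot, y to its left, z up, the work surface at z = 0. Lengths are in m, angles in rad, forces in N, time in s.
With the tool pointing down it reaches from about 0.325 to 0.9 m from the base axis. Payload 3.5 kg.
Tool frame: the origin (TCP) lies at the very end of the fingers, on their centre line; the grasp point (between the pads) lies env.pinch_z behind it (env.pinch_z is the distance from the TCP to the grasp point, in m); z points along the fingers, y is the line along which they close (so a half turn about z gives the same grasp; the last joint's range is limited). The gripper opens to 85 mm and grips with 20 to 120 N. Pads are 22 mm wide; open, the fingers measure 114 mm over their backs; the gripper's body (76 mm by 85 mm) begins 54 mm behind the grasp point. The pads swing forward as they close: fully open they stand 13 mm farther back than shut.
Start: joints at [1.131, 0.276, -0.026, 1.268, 0, 1.467], TCP at [0.207, 0.59, 0.231] pointing down, gripper open.
Joint ranges: [-3.12, 3.12], [-0.85, 1.88], [-1.08, 1.24], [-1.95, 2.15], [-1.57, 1.53], [-3.14, 3.14]. Speed limits (rad/s): [2.57, 2.57, 3.14, 3.14, 3.14, 3.14].

### API

Orientations are given as a unit quaternion [w, x, y, z].
In Python, from bench import status, camera, close_job, env gives the robot as it stands.
- The arm moves only by the shell command python3 -m creep 'ROWS' [FORCE]. ROWS is JSON, a list of rows, each an object with "translation": the shift along the world's x, y, z scaled (see below), a list of three; "twist": the turn, a rotation vector about the world's x, y, z scaled (see below), a list of three; "claw": the opening, from 0 (shut) to 1 (fully open). A call has 1 to 10 rows; each row shifts and turns the commanded pose from where the row before left it; what a row does not reach is not made up. The controller multiplies each number of a shift by 0.25 m and each number of a turn by 60 degrees. A row lasts 1/10 s, in which the tool goes at most 50 mm and 8.59 degrees, less where a joint would pass 70% of its speed; a pose out of reach is approached as far as the arm can. A call with a number of a shift or a turn outside -1 to 1 is refused whole. A call with a gripper value outside its range is refused whole. The fingers move at their own pace and stop on an object; FORCE is the grip in N (left out, the last holds). Time passes only in rows, so rows that do not move let the fingers close. It gives the time, the measured TCP pose, the force, the opening and the grip force at its end, in the units of the state.
- status.read_state(): the state, without advancing time (a new reading comes with each control period).
- camera(name): name is "side" or "top"; returns a dict with "image" (384x512x3 uint8, blue, green, red), "depth" (384x512 float32, m along the optical axis (not along the pixel's ray), 0 where there is no reading), "intrinsics" (3x3 intrinsics, pixels), "position" and "rotation" of the camera in the world. Camera axes: x right, y up, looking along -z (the intrinsics and any distortion apply to the point x, -y, -z); pixel columns grow to the right and rows downward; lengths in m; the calibration is good to about 2 mm. A picture is of the moment at which its call begins.
- close_job(): hands the job in; it is judged then, once.
The state is a dict: "t": time; "qpos": joint angles; "qd": joint speeds; "effort": joint torques, N m; "ee_pos": TCP position; "tool_rot": TCP orientation; "contact_force": force on the tool from outside, world axes, zero at the start; "ft_torque": the same for the moment, N m; "finger_gap": opening from 0.0 (shut) to 1.0 (fully open); "gripper_force": force on a finger pad.
Only numpy, scipy, OpenCV 4.12 (cv2) and the standard library are available. Lean on these libraries where they do the work, as an engineer would, in place of code of your own. Each camera call takes 0.05 s, during which the arm holds its last target. There are 200 camera calls.

### The job

On the stirrer's control box, push the three-armed dial round with a fingertip, gently and without gripping it, until its index mark lines up with the long line of the scale, and leave it there. Only then press the round start key fully down and let it come up again. Do not press the square stop key, and do not lift the box, shift it noticeably, or disturb the things standing around it.

Things in the scene. Friction and masses are not known exactly. Their poses are not given: they have to be found in the camera images.
- control_box: flat white box standing loose on rubber feet, about 2.5 kg, 165 mm (its x) by 245 mm (its y), top face 45 mm above the table; origin under its centre, on the table; at yaw 0 its x points away from the robot, its y to the robot's left. On top: the dial, axis 40 mm to the +y side of the centre, and two keys 90 mm to the -y side. A sideways push over about 12 N can make it slide.
- dial: dial: black disc with three upright bare-metal arms 120 degrees apart. Turns either way, any amount, about its vertical axis; light friction (0.06 N m), no spring or clicks, stays where it is left. Origin on the axis at the box's top face; x along the index arm, z up. Disc 100 mm across, its top 53 mm above the table. A fingertip fits between two arms, down to the disc, and can push an arm's flat side.
- dial_top (a point): top of the dial's hub, on its axis, 83 mm above the table. The hub (32 mm across) and the arms are equally high, 30 mm above the disc. Arms are 16 mm thick and reach 50 mm (index arm) or 46 mm (the other two) out from the axis.
- index_mark (a point): the dial's index mark: outer end of a small flat black tongue, 5 mm wide, 58 mm from the axis, under the end of the longest arm (the only arm with a dark line along its top); 47 mm above the table
- target_line (a point): where the index mark must come to lie, on the scale's long line: 58 mm from the dial's axis, 47 mm above the table. The scale is a flat white ring, 152 mm across, clamped to the box around the dial, with short dark lines every 12 degrees and one much longer and thicker (from 57 to 76 mm out, 4 mm wide): the long line. It points roughly to the box's +x side.
- start_key (a joint): travel of the round start key, m: 0 up, 0.006 fully down; a spring returns it; about 1.5 N to begin, 4.5 N fully down
- start_key_top (a point): centre of the top of the round start key, 30 mm across, 12 mm above the box top (57 mm above the table) when up; the key nearer the box's -x side
- stop_key (a joint): travel of the square stop key, m: 0 up, 0.006 fully down; leave it alone
- stop_key_top (a point): centre of the top of the square stop key, 16 x 16 mm, 12 mm above the box top, 74 mm from the start key towards the box's +x side
- beaker: plain glass beaker, 68 mm across, 85 mm tall, stands to one side of the control box (on the keys' side); origin under its centre; leave it alone
- amber_bottle: amber bottle, 56 mm across, 115 mm tall, beyond the box; origin under its centre; leave it alone
- petri_dish: flat clear dish, 90 mm across, 20 mm tall, at the dial's end of the box; origin under its centre; leave it alone
- jar: small glass jar with cap, 44 mm across, 55 mm tall, near the keys' end of the box; origin under its centre; leave it alone
- pipette: pipette about 210 mm long, 18 mm thick, lying on the table along its x axis in front of the box (robot's side); origin on the table under its middle; leave it alone
- blue_bin: open bin 100 x 130 x 70 mm, off to the left; origin under its centre; leave it alone
- tube_rack: white rack block 70 x 160 x 45 mm with holes, off to the right; origin under its centre; leave it alone

How it is judged:
On the way, in this order (a step that is already met when the one before it is completed fails the run):
1. the dial's index mark stands at the scale's long line (horizontal distance between index_mark and target_line below 0.006 m), for 0.2 s.
2. the start key is pressed down with the dial set (horizontal distance between index_mark and target_line below 0.006 m and value of joint start_key above 0.0045 m), for 0.05 s.
At the end, for the whole second after the job is handed in: The index mark lies within 6 mm (6 degrees, half a scale division) of the long line, the dial is at rest, both keys are up (within 1.5 mm), and the box stands level within 20 mm of where it began (horizontal distance between index_mark and target_line below 0.006 m and value of joint each of start_key, stop_key below 0.0015 m and angular speed of dial below 0.05 rad/s and distance of control_box from where it was at the start of the episode below 0.02 m and angle between control_box's own z axis and vertical below 0.03 rad); the robot touches nothing.
It fails at once if the start key is pressed while the dial is not set (horizontal distance between index_mark and target_line above 0.006 m and value of joint start_key above 0.003 m).
It fails at once if the stop key is pressed (value of joint stop_key above 0.003 m).
It fails at once if the dial is squeezed or pushed with more than 30 N (contact force between the fingers and dial above 30 N).
It fails at once if the control box is lifted or shifted by more than 20 mm (height (world z) of control_box above 0.008 m or distance of control_box from where it was at the start of the episode above 0.02 m).
It fails at once if a bystander is moved by more than 20 mm, lifted or tipped (distance of any of beaker, amber_bottle, petri_dish, jar, pipette, blue_bin, tube_rack from where it was at the start of the episode above 0.02 m or angle between any of beaker, amber_bottle, petri_dish, jar, blue_bin, tube_rack's own z axis and vertical above 0.3 rad).
It also fails if it takes over 58 s, if anything falls off the work surface, if the arm or the gripper's body presses on something with over 40 N, if the wrist force passes 120 N, or if a joint passes its speed limit or range.

## Working session

There is one attempt and no reset: what is moved stays moved. The work goes in short steps, Python scripts to look and compute and a shell command to move; the robot and the scene stay as the last step left them, time stands still between calls to the robot, and variables do not carry over. Pictures are saved under pics/ and viewed, at most 10 in all, crops included, and the job is handed in when it is done.

```bash
ls; mkdir -p pics; cat > h.py <<'E'
import numpy as np, cv2, pickle
from bench import status, camera, env
def grab(n,f):
    c=camera(n); pickle.dump(c,open(f+'.pkl','wb')); cv2.imwrite('pics/'+f+'.png',c['image']); return c
def ray(c,uv,z):
    K=np.array(c['intrinsics']);d=np.linalg.inv(K)@[uv[0],uv[1],1]
    d=np.array(c['rotation'])@(d*[1,-1,-1]);p=np.array(c['position'])
    return p+d*(z-p[2])/d[2]
def proj(c,P):
    q=(np.array(P)-c['position'])@np.array(c['rotation']);q=q*[1,-1,-1]
    q=np.array(c['intrinsics'])@q;return q[:2]/q[2]
E
python3 - <<'E'
from h import *
for n in('top','side'):
    c=grab(n,n+'0'); print(n,c['position'],c['rotation'],c['intrinsics'],[k for k in c])
print(status.read_state(),env.pinch_z)
E
```

```text
pics
top [0.45739077 0.00353389 1.40815241] [ 0.71475429  0.02625788 -0.03012831 -0.69823285] [[359.81854461   0.         261.51963225]
 [  0.         359.81854461 192.15552723]
 [  0.           0.           1.        ]] ['image', 'depth', 'intrinsics', 'position', 'rotation']
side [ 0.29690029 -0.86785915  0.95847888] [ 0.90557674  0.39276725 -0.05788492 -0.14937869] [[399.83518587   0.         249.59087217]
 [  0.         399.83518587 191.10663761]
 [  0.           0.           1.        ]] ['image', 'depth', 'intrinsics', 'position', 'rotation']
{'t': 0.1, 'qpos': array([ 1.13059986e+00,  2.77090809e-01, -2.77568216e-02,  1.26800791e+00,
        5.35661559e-05,  1.46739090e+00]), 'qd': array([-0.00047567, -0.00143046,  0.00295848, -0.00037789, -0.00057854,
       -0.00044178]), 'effort': array([ 9.07091362e-04, -4.46706820e+01,  2.96129161e+01,  8.44662893e-03,
       -7.29905719e-05, -1.33504147e-05]), 'ee_pos': array([0.20622986, 0.58923962, 0.23024433]), 'tool_rot': array([-3.02215358e-04,  1.67600721e-01,  9.85854420e-01, -9.84619886e-04]), 'contact_force': array([ 0.17858815,  0.67263774, -0.44024961]), 'ft_torque': array([ 0.03161341,  0.00121243, -0.03290998]), 'gripper_force': 0.0, 'finger_gap': 0.9976771765584228} 0.0187
```

View pics/top0.png

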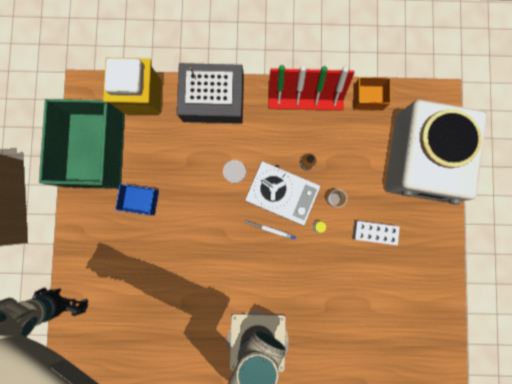

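View pics/side0.png

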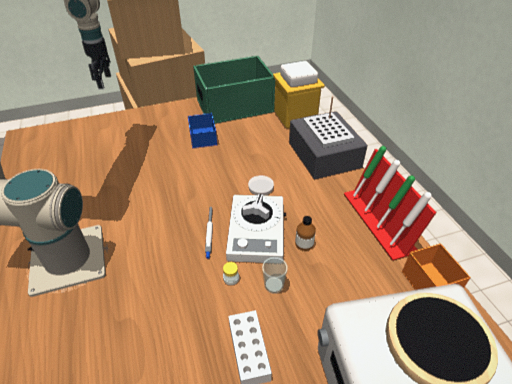

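The top view shows the box near (283,192), dial at (273,188), keys near (305,200). The rotation is a quaternion. Next I crop in and measure.

```bash
sed -i "s/np.array(c\['rotation'\])/R(c)/" h.py; cat >> h.py <<'E'
from scipy.spatial.transform import Rotation as Ro
def R(c):
    q=c['rotation'];return Ro.from_quat([q[1],q[2],q[3],q[0]]).as_matrix()
E
python3 - <<'E'
from h import *
t=pickle.load(open('top0.pkl','rb'));s=pickle.load(open('side0.pkl','rb'))
a=cv2.resize(t['image'][155:235,235:335],None,fx=6,fy=6,interpolation=cv2.INTER_CUBIC)[:, :]
b=cv2.resize(s['image'][185:270,215:300],None,fx=6,fy=6,interpolation=cv2.INTER_CUBIC)
cv2.imwrite('pics/topc.png',a);cv2.imwrite('pics/sidec.png',b)
for c,m in((t,'t'),(s,'s')):
    print(m,R(c)[:,2])
# box outline by white mask in top
im=t['image'];hsv=cv2.cvtColor(im,cv2.COLOR_BGR2HSV)
w=((hsv[...,1]<60)&(hsv[...,2]>150)).astype('u1');
roi=np.zeros_like(w);roi[158:227,240:325]=1
cs,_=cv2.findContours(w*roi,0,2);k=max(cs,key=cv2.contourArea);r=cv2.minAreaRect(k);print(r)
P=[ray(t,p,.045)[:2] for p in cv2.boxPoints(r)];print(np.round(P,3),np.mean(P,0),[np.linalg.norm(P[i]-P[i-1]) for i in range(4)])
E
```

```text
t [-0.07973691  0.00453728  0.99680562]
s [-0.22218058 -0.69406823  0.68476645]
((282.49139404296875, 192.85348510742188), (64.60276794433594, 43.462432861328125), 23.198591232299805)
[[ 0.535  0.062]
 [ 0.689  0.001]
 [ 0.597 -0.228]
 [ 0.444 -0.165]] [ 0.56611424 -0.08231604] [np.float64(0.2442034035548641), np.float64(0.16634830798568526), np.float64(0.24645296172687037), np.float64(0.16559017015526925)]
```

View pics/topc.png

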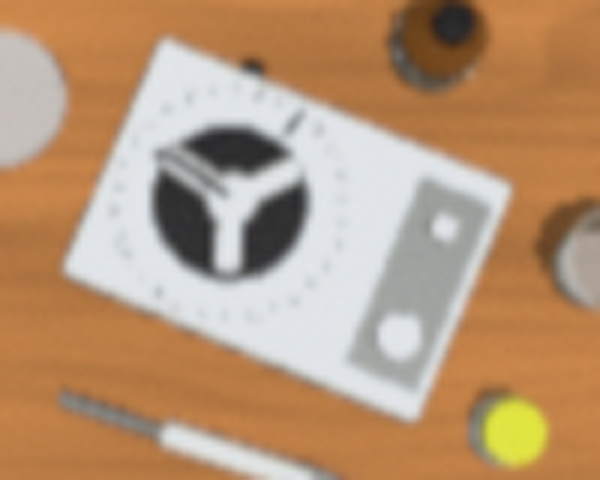

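View pics/sidec.png

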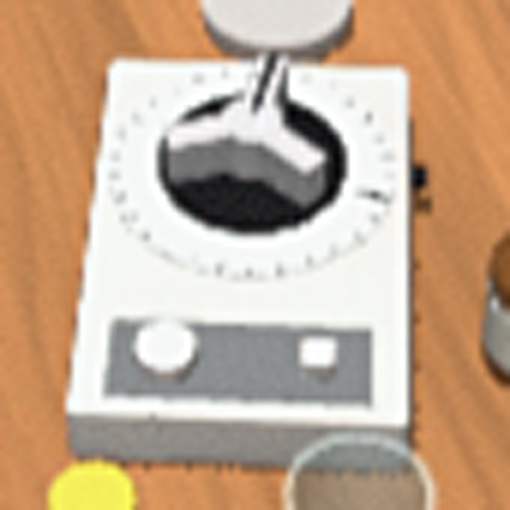

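Box sizes match. The index arm (dark line) points up-left, with its end at crop (160,152), and the long line is at crop (294,122). So the dial needs about 90° clockwise. Next I measure the angles with a polar sampling around the dial axis.

```bash
cat >> h.py <<'E'
def polar(c,ctr,z,rs,th):
    g=cv2.cvtColor(c['image'],cv2.COLOR_BGR2GRAY).astype('f4')
    uv=np.array([[proj(c,[ctr[0]+r*np.cos(t),ctr[1]+r*np.sin(t),z]) for t in th] for r in rs],'f4')
    return cv2.remap(g,uv[...,0],uv[...,1],cv2.INTER_CUBIC)
TH=np.radians(np.arange(-180,180,1.))
def peak(prof,guess,w):   # weighted centroid near guess (deg)
    d=(np.degrees(TH)-guess+180)%360-180;m=abs(d)<=w
    v=prof[m]-prof[m].min();v=np.maximum(v-.3*v.max(),0);return guess+(v*d[m]).sum()/v.sum()
def arms(c,ctr,rs=(.026,.03,.034,.038,.042)):
    p=polar(c,ctr,.083,rs,TH).mean(0);f=(p*np.exp(3j*TH)).sum();return p,np.degrees(np.angle(f))/3
def line(c,ctr,guess=-40,w=10):
    p=255-polar(c,ctr,.047,(.064,.067,.07,.073),TH).mean(0);return peak(p,guess,w),p
def disc(c,win):
    g=cv2.cvtColor(c['image'],cv2.COLOR_BGR2GRAY);m=np.zeros_like(g);x0,y0,x1,y1=win
    m[y0:y1,x0:x1]=(g[y0:y1,x0:x1]<110)*255
    k=max(cv2.findContours(m,0,2)[0],key=cv2.contourArea)
    return cv2.fitEllipse(cv2.convexHull(k))
E
python3 - <<'E'
from h import *
t=pickle.load(open('top0.pkl','rb'));s=pickle.load(open('side0.pkl','rb'))
yaw=np.arctan2(.227,.091)-np.pi/2
b=np.array([.566,-.082]);ex=np.array([np.cos(yaw),np.sin(yaw)]);ey=np.array([-ex[1],ex[0]])
d0=b+.04*ey;print('yaw',np.degrees(yaw),'dial from box',d0)
for c,w in((t,(255,172,292,206)),(s,(238,198,276,228))):
    e=disc(c,w);print('disc',e,ray(c,e[0],.053))
for c in(t,s):
    p,a=arms(c,d0);l,lp=line(c,d0)
    print('arms mod120',a,'long',l);o=np.argsort(-lp)[:12];print(np.degrees(TH[o]).astype(int),lp[o].astype(int))
    for k in(0,120,240):print((a+k)%360,p[int((a+k+180)%360)])
# keys: bright blobs on grey panel, top view
g=cv2.cvtColor(t['image'],cv2.COLOR_BGR2GRAY)
for n,c,in(('t',t),('s',s)):
  g=cv2.cvtColor(c['image'],cv2.COLOR_BGR2GRAY).astype(float)
  for dx in(-.037,.037):
    P=b-.09*ey+dx*ex;u=proj(c,[*P,.057]);
    x,y=np.round(u).astype(int);r=5;W=np.maximum(g[y-r:y+r+1,x-r:x+r+1]-190,0)
    W=W*(np.hypot(*np.mgrid[-r:r+1,-r:r+1])<=r)
    Y,X=np.mgrid[y-r:y+r+1,x-r:x+r+1];q=((W*X).sum()/W.sum(),(W*Y).sum()/W.sum())
    print(n,dx,'expected',P,u,'meas',q,ray(c,q,.057))
E
```

```text
yaw -21.844914246034435 dial from box [ 0.58088382 -0.04487222]
disc ((265.613037109375, 191.99871826171875), (8.172245979309082, 17.651124954223633), 150.4344940185547) [ 0.5667526  -0.01808447  0.053     ]
disc ((256.59405517578125, 211.00393676757812), (24.894182205200195, 30.68963050842285), 93.97103881835938) [ 0.58263273 -0.04386079  0.053     ]
arms mod120 56.906504972580684 long -37.06665273635476
[-37 -38 -36 -39 -35 -40 -34 -41 -33 142 143 -14] [91 88 86 76 74 61 59 46 45 44 44 42]
56.906504972580684 141.33774
176.90650497258068 223.74419
296.9065049725807 226.26633
arms mod120 43.86162880100536 long -35.61055243288264
[ 64  63  65  55  56  62  66  54 -36 -35  57 -37] [186 177 160 139 129 129 114 110 102 100  89  88]
43.86162880100536 183.52142
163.86162880100537 191.06792
283.86162880100534 154.27327
t -0.037 expected [ 0.49816821 -0.15176996] [300.82451118 210.95811119] meas (np.float64(301.1521568627451), np.float64(210.58352941176472)) [ 0.49960175 -0.15298037  0.057     ]
t 0.037 expected [ 0.56685459 -0.17930503] [308.38585189 192.89463953] meas (np.float64(308.66319444444446), np.float64(192.46875)) [ 0.56848975 -0.18033069  0.057     ]
s -0.037 expected [ 0.49816821 -0.15176996] [241.28098056 242.29075537] meas (np.float64(241.7540216437555), np.float64(241.84059666569172)) [ 0.4999731  -0.15061636  0.057     ]
s 0.037 expected [ 0.56685459 -0.17930503] [266.81869032 243.27511043] meas (np.float64(267.5159851301115), np.float64(242.8825278810409)) [ 0.56926315 -0.17859537  0.057     ]
```

Both views agree: dial axis about (0.582,-0.0445), index arm at 57°, long line at about -36.5° and start key about (0.4995,-0.152). The dial needs about -93°. I'll close the gripper and go above the sector on the index arm's CCW side.

```bash
python3 -m creep '[{"translation":[0.07,-0.12,0],"twist":[0,0,0.008],"claw":0},{"translation":[0.07,-0.12,0],"twist":[0,0,0.008],"claw":0},{"translation":[0.07,-0.12,0],"twist":[0,0,0.008],"claw":0},{"translation":[0.07,-0.12,0],"twist":[0,0,0.008],"claw":0},{"translation":[0.07,-0.12,0],"twist":[0,0,0.008],"claw":0},{"translation":[0.07,-0.12,0],"twist":[0,0,0.008],"claw":0},{"translation":[0.07,-0.12,0],"twist":[0,0,0.008],"claw":0},{"translation":[0.07,-0.12,0],"twist":[0,0,0.008],"claw":0},{"translation":[0.07,-0.12,0],"twist":[0,0,0.008],"claw":0},{"translation":[0.07,-0.12,0],"twist":[0,0,0.008],"claw":0}]' 30 
python3 -m creep '[{"translation":[0.07,-0.12,0],"twist":[0,0,0.008],"claw":0},{"translation":[0.07,-0.12,0],"twist":[0,0,0.008],"claw":0},{"translation":[0.07,-0.12,0],"twist":[0,0,0.008],"claw":0},{"translation":[0.07,-0.12,0],"twist":[0,0,0.008],"claw":0},{"translation":[0.07,-0.12,0],"twist":[0,0,0.008],"claw":0},{"translation":[0.07,-0.12,0],"twist":[0,0,0.008],"claw":0},{"translation":[0.07,-0.12,0],"twist":[0,0,0.008],"claw":0},{"translation":[0.07,-0.12,0],"twist":[0,0,0.008],"claw":0},{"translation":[0,0,0],"twist":[0,0,0],"claw":0},{"translation":[0,0,0],"twist":[0,0,0],"claw":0}]' 30 
cat > st.py <<'E'
from h import *
s=status.read_state();q=s['tool_rot'];r=Ro.from_quat([q[1],q[2],q[3],q[0]]).as_matrix()
print(round(s['t'],2),'tcp',s['ee_pos'].round(4),'xang',np.degrees(np.arctan2(r[1,0],r[0,0])).round(2),'z',r[:,2].round(4),'F',s['contact_force'].round(2),'gap',round(s['finger_gap'],3),'q6',s['qpos'][5].round(2))
E
python3 st.py
```

```text
t: 1.1
ee_pos: [0.3817, 0.2884, 0.2309]
tool_rot: [-0.0, 0.126, 0.992, -0.0]
contact_force: [0.2, 0.2, 0.2]
finger_gap: 0.004
gripper_force: 0.0
t: 2.1
ee_pos: [0.5212, 0.0494, 0.2307]
tool_rot: [-0.001, 0.094, 0.996, 0.0]
contact_force: [0.4, 0.2, -0.1]
finger_gap: -0.0
gripper_force: 0.0
2.1 tcp [0.5212 0.0494 0.2307] xang 169.24 z [-1.6e-03  5.0e-04 -1.0e+00] F [ 0.39  0.16 -0.14] gap -0.0 q6 0.16
```

```bash
python3 -m creep '[{"translation":[0.064,-0.0765,0],"twist":[0,0,0.005],"claw":0},{"translation":[0.064,-0.0765,0],"twist":[0,0,0.005],"claw":0},{"translation":[0.064,-0.0765,0],"twist":[0,0,0],"claw":0},{"translation":[0,0,-0.08],"twist":[0,0,0],"claw":0},{"translation":[0,0,-0.08],"twist":[0,0,0],"claw":0},{"translation":[0,0,-0.08],"twist":[0,0,0],"claw":0},{"translation":[0,0,-0.08],"twist":[0,0,0],"claw":0},{"translation":[0,0,-0.08],"twist":[0,0,0],"claw":0},{"translation":[0,0,-0.08],"twist":[0,0,0],"claw":0},{"translation":[0,0,0],"twist":[0,0,0],"claw":0}]' 30 >/dev/null
python3 st.py; python3 - <<'E'
from h import *
s=grab('side','s1');t=grab('top','t1')
a=cv2.resize(s['image'][165:270,205:310],(590,590),interpolation=cv2.INTER_CUBIC)
b=cv2.resize(t['image'][155:235,230:330],None,fx=2.0,fy=2.0)
a[:160,-200:]=b[:160,:200]
cv2.imwrite('pics/c1.png',a)
E
```

```text
3.1 tcp [ 0.5659 -0.0057  0.1082] xang 170.04 z [-0.0073  0.0012 -1.    ] F [-1.02  0.71 -0.23] gap 0.003 q6 0.05
```

View pics/c1.png

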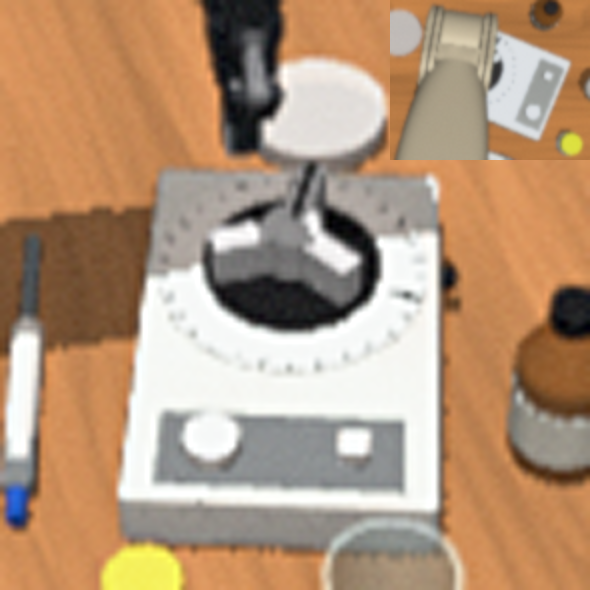

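The fingertip hovers at crop (245,150), over the gap behind the index arm. The dial has not moved. I'll lower it into the sector.

```bash
python3 -m creep '[{"translation":[0.012,-0.009,0],"twist":[0,0,0],"claw":0},{"translation":[0,0,-0.036],"twist":[0,0,0],"claw":0},{"translation":[0,0,-0.036],"twist":[0,0,0],"claw":0},{"translation":[0,0,-0.036],"twist":[0,0,0],"claw":0},{"translation":[0,0,-0.036],"twist":[0,0,0],"claw":0},{"translation":[0,0,-0.036],"twist":[0,0,0],"claw":0},{"translation":[0,0,0],"twist":[0,0,0],"claw":0}]' 30 >/dev/null
python3 st.py; cat > plan.py <<'E'
# rows from the present pose along the arc: python3 plan.py a_from a_to n
from h import *;import sys
a0,a1,n=map(float,sys.argv[1:]);n=int(n)
c=np.array([.582,-.0445]);f=lambda a:c+Ro.from_euler('z',a,degrees=True).as_matrix()[:2,:2]@[.034,.019]
p=status.read_state()['ee_pos'][:2];print('off start',(p-f(a0)).round(4))
A=np.linspace(a0,a1,n+1);Q=np.array([f(a) for a in A]);
for d in np.diff(Q,axis=0)/.25:print(d.round(3))
print('twist',(a1-a0)/n/60)
E
python3 plan.py 80 0 20
```

```text
3.9 tcp [ 0.5709 -0.0096  0.0643] xang 169.94 z [-3.7e-03  5.0e-04 -1.0e+00] F [-0.24 -0.28 -0.89] gap 0.001 q6 0.05
off start [ 0.0017 -0.0019]
[0.01  0.003]
[0.011 0.002]
[0.011 0.002]
[0.011 0.001]
[0.011 0.   ]
[ 0.011 -0.001]
[ 0.011 -0.001]
[ 0.011 -0.002]
[ 0.011 -0.003]
[ 0.01  -0.004]
[ 0.01  -0.004]
[ 0.01  -0.005]
[ 0.009 -0.006]
[ 0.009 -0.006]
[ 0.008 -0.007]
[ 0.008 -0.007]
[ 0.007 -0.008]
[ 0.007 -0.008]
[ 0.006 -0.009]
[ 0.006 -0.009]
twist -0.06666666666666667
```

```bash
python3 -m creep '[{"translation":[0.004,0.010,0],"twist":[0,0,-0.0667],"claw":0},{"translation":[0.011,0.002,0],"twist":[0,0,-0.0667],"claw":0},{"translation":[0.011,0.002,0],"twist":[0,0,-0.0667],"claw":0},{"translation":[0.011,0.001,0],"twist":[0,0,-0.0667],"claw":0},{"translation":[0.011,0,0],"twist":[0,0,-0.0667],"claw":0},{"translation":[0.011,-0.001,0],"twist":[0,0,-0.0667],"claw":0},{"translation":[0.011,-0.001,0],"twist":[0,0,-0.0667],"claw":0},{"translation":[0.011,-0.002,0],"twist":[0,0,-0.0667],"claw":0},{"translation":[0.011,-0.003,0],"twist":[0,0,-0.0667],"claw":0},{"translation":[0.010,-0.004,0],"twist":[0,0,-0.0667],"claw":0}]' 30 | grep force; python3 st.py; python3 plan.py 40 -20 15
python3 - <<'E'
from h import *
s=grab('side','s2')
a=cv2.resize(s['image'][165:270,205:310],(590,590),interpolation=cv2.INTER_CUBIC)
cv2.imwrite('pics/c2.png',a)
E
```

```text
contact_force: [-1.4, 0.8, -0.2]
gripper_force: 1.1
4.9 tcp [ 0.5969 -0.0084  0.066 ] xang 129.76 z [-2.6e-03  8.0e-04 -1.0e+00] F [-1.4   0.78 -0.17] gap 0.0 q6 0.75
off start [ 0.001  -0.0003]
[ 0.01  -0.004]
[ 0.01  -0.005]
[ 0.009 -0.006]
[ 0.009 -0.006]
[ 0.008 -0.007]
[ 0.008 -0.007]
[ 0.007 -0.008]
[ 0.007 -0.008]
[ 0.006 -0.009]
[ 0.006 -0.009]
[ 0.005 -0.01 ]
[ 0.004 -0.01 ]
[ 0.004 -0.01 ]
[ 0.003 -0.01 ]
[ 0.002 -0.011]
twist -0.06666666666666667
```

View pics/c2.png

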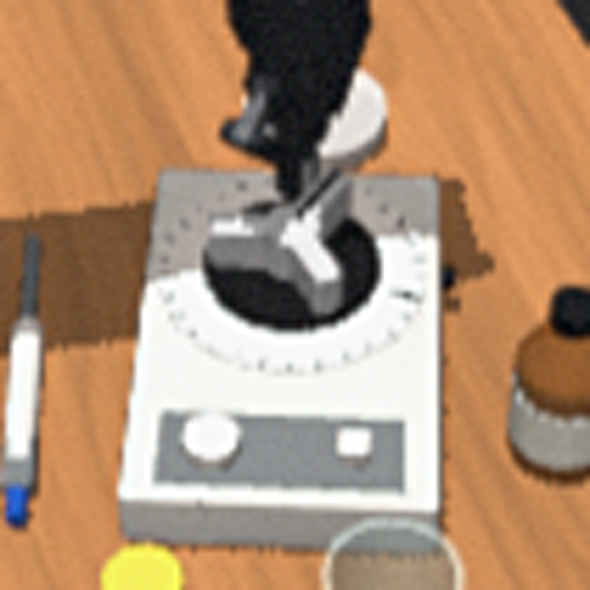

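The fingertip at (295,185) is pushing the index arm, now ending at (335,190), with under 2 N. I'll continue along the arc to -20°.

```bash
python3 -m creep '[{"translation":[0.010,-0.004,-0.002],"twist":[0,0,-0.0667],"claw":0},{"translation":[0.010,-0.005,-0.002],"twist":[0,0,-0.0667],"claw":0},{"translation":[0.009,-0.006,0],"twist":[0,0,-0.0667],"claw":0},{"translation":[0.009,-0.006,0],"twist":[0,0,-0.0667],"claw":0},{"translation":[0.008,-0.007,0],"twist":[0,0,-0.0667],"claw":0},{"translation":[0.008,-0.007,0],"twist":[0,0,-0.0667],"claw":0},{"translation":[0.007,-0.008,0],"twist":[0,0,-0.0667],"claw":0},{"translation":[0.007,-0.008,0],"twist":[0,0,-0.0667],"claw":0},{"translation":[0.006,-0.009,0],"twist":[0,0,-0.0667],"claw":0},{"translation":[0.006,-0.009,0],"twist":[0,0,-0.0667],"claw":0}]' 30 | grep force; python3 st.py
python3 -m creep '[{"translation":[0.005,-0.010,0],"twist":[0,0,-0.0667],"claw":0},{"translation":[0.004,-0.010,0],"twist":[0,0,-0.0667],"claw":0},{"translation":[0.004,-0.010,0],"twist":[0,0,-0.0667],"claw":0},{"translation":[0.003,-0.010,0],"twist":[0,0,-0.0667],"claw":0},{"translation":[0.002,-0.011,0],"twist":[0,0,-0.0667],"claw":0},{"translation":[0,0,0],"twist":[0,0,0],"claw":0}]' 30 | grep force; python3 st.py;  python3 plan.py -20 -36 8
python3 - <<'E'
from h import *
s=grab('side','s3');c=np.array([.582,-.0445])
a=cv2.resize(s['image'][180:250,225:295],(590,590),interpolation=cv2.INTER_CUBIC)
cv2.imwrite('pics/c3.png',a)
E
```

```text
contact_force: [-0.9, 0.8, 0.1]
gripper_force: 0.7
5.95 tcp [ 0.6175 -0.0255  0.0651] xang 89.83 z [-0.0011  0.0013 -1.    ] F [-0.86  0.76  0.06] gap 0.002 q6 1.43
contact_force: [0.0, 0.3, 0.1]
gripper_force: 0.3
6.55 tcp [ 0.6225 -0.0387  0.0652] xang 69.95 z [-1.e-04  5.e-04 -1.e+00] F [0.01 0.33 0.09] gap -0.004 q6 1.75
off start [ 0.0021 -0.0004]
[ 0.001 -0.005]
[ 0.001 -0.005]
[ 0.    -0.005]
[ 0.    -0.005]
[ 0.    -0.005]
[-0.    -0.005]
[-0.    -0.005]
[-0.001 -0.005]
twist -0.03333333333333333
```

View pics/c3.png

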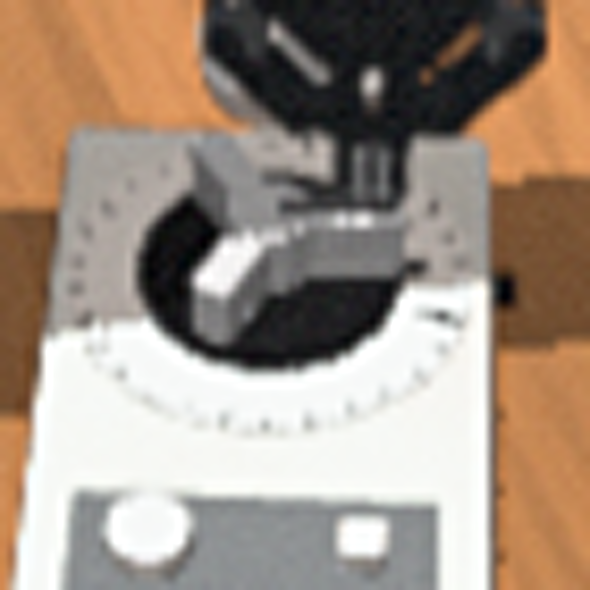

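The index tongue shows at crop (418,265) and the long line at (440,317). I'll measure the remaining angle in this same view.

```bash
cat > gapm.py <<'E'
from h import *;import sys
c=np.array([.582,-.0445]);s=pickle.load(open(sys.argv[1]+'.pkl','rb'))
p=255-polar(s,c,.047,(.054,.0555,.057),TH).mean(0)
q=255-polar(s,c,.047,(.064,.067,.07,.073),TH).mean(0)
i=[k for k in range(120,190)if k%2==0];print([(k-180,int(p[k]),int(q[k])) for k in i])
print('line',peak(q,-36,7))
E
python3 gapm.py s3; python3 - <<'E'
from h import *
s=pickle.load(open('s3.pkl','rb'))
for u in((422,265),(418,313),(462,322)):print(ray(s,(225+(u[0]+.5)/8.43-.5,180+(u[1]+.5)/8.43-.5),.047)-[.582,-.0445,0])
E
```

```text
[(-60, 3, 19), (-58, 1, 11), (-56, 2, 6), (-54, 3, 5), (-52, 2, 9), (-50, 1, 18), (-48, 1, 21), (-46, 3, 13), (-44, 2, 2), (-42, 2, 2), (-40, 6, 31), (-38, 10, 84), (-36, 12, 100), (-34, 8, 59), (-32, 1, 14), (-30, -1, 0), (-28, 1, 1), (-26, 18, 10), (-24, 49, 32), (-22, 80, 62), (-20, 122, 84), (-18, 150, 86), (-16, 182, 95), (-14, 204, 103), (-12, 199, 102), (-10, 164, 95), (-8, 120, 87), (-6, 94, 85), (-4, 87, 96), (-2, 83, 103), (0, 88, 99), (2, 102, 90), (4, 121, 84), (6, 136, 86), (8, 136, 98)]
line -36.45591102354861
[ 0.05631973 -0.01250004  0.047     ]
[ 0.04609594 -0.03497639  0.047     ]
[ 0.05977155 -0.04450562  0.047     ]
```

Tongue at about -13°, line at -36.5°, so about 23° remain. I'll advance 16° slowly, then check.

```bash
python3 -m creep '[{"translation":[0,-0.005,0],"twist":[0,0,-0.0333],"claw":0},{"translation":[0,-0.005,0],"twist":[0,0,-0.0333],"claw":0},{"translation":[-0.001,-0.005,0],"twist":[0,0,-0.0333],"claw":0},{"translation":[-0.001,-0.005,0],"twist":[0,0,-0.0333],"claw":0},{"translation":[-0.001,-0.005,0],"twist":[0,0,-0.0333],"claw":0},{"translation":[-0.001,-0.005,0],"twist":[0,0,-0.0333],"claw":0},{"translation":[-0.001,-0.005,0],"twist":[0,0,-0.0333],"claw":0},{"translation":[-0.001,-0.005,0],"twist":[0,0,-0.0333],"claw":0},{"translation":[0,0,0],"twist":[0,0,0],"claw":0}]' 30 | grep force; python3 st.py;  python3 plan.py -36 -43 7
python3 - <<'E'
from h import *
grab('side','s4')
E
python3 gapm.py s4
```

```text
contact_force: [1.9, 0.6, -0.1]
gripper_force: 0.8
7.5 tcp [ 0.6224 -0.0488  0.0659] xang 54.01 z [ 2.7e-03 -2.0e-04 -1.0e+00] F [ 1.88  0.59 -0.14] gap 0.003 q6 2.02
off start [0.0017 0.0003]
[-0.    -0.003]
[-0.    -0.003]
[-0.    -0.003]
[-0.    -0.003]
[-0.001 -0.003]
[-0.001 -0.003]
[-0.001 -0.003]
twist -0.016666666666666666
[(-60, 3, 18), (-58, 2, 11), (-56, 2, 6), (-54, 3, 5), (-52, 3, 9), (-50, 3, 19), (-48, 2, 22), (-46, 2, 12), (-44, 0, 2), (-42, -3, 1), (-40, -1, 26), (-38, 15, 75), (-36, 47, 101), (-34, 107, 89), (-32, 153, 72), (-30, 186, 73), (-28, 198, 83), (-26, 187, 92), (-24, 154, 95), (-22, 118, 94), (-20, 91, 90), (-18, 84, 84), (-16, 79, 92), (-14, 81, 104), (-12, 83, 103), (-10, 82, 95), (-8, 82, 88), (-6, 84, 88), (-4, 86, 98), (-2, 90, 103), (0, 98, 98), (2, 108, 91), (4, 118, 85), (6, 131, 86), (8, 146, 95)]
line -34.024084494036096
```

Tongue at about -28.5°, so about 8° remain.

```bash
python3 -m creep '[{"translation":[0,-0.003,0],"twist":[0,0,-0.0167],"claw":0},{"translation":[-0.001,-0.003,0],"twist":[0,0,-0.0167],"claw":0},{"translation":[-0.001,-0.003,0],"twist":[0,0,-0.0167],"claw":0},{"translation":[0,-0.003,0],"twist":[0,0,-0.0167],"claw":0},{"translation":[-0.001,-0.003,0],"twist":[0,0,-0.0167],"claw":0},{"translation":[-0.001,-0.003,0],"twist":[0,0,-0.0167],"claw":0},{"translation":[-0.001,-0.003,0],"twist":[0,0,-0.0167],"claw":0},{"translation":[0,0,0],"twist":[0,0,0],"claw":0},{"translation":[0,0,0],"twist":[0,0,0],"claw":0}]' 30 | grep force; python3 st.py
python3 - <<'E'
from h import *
s=grab('side','s5')
a=cv2.resize(s['image'][180:250,225:295],(590,590),interpolation=cv2.INTER_CUBIC)
cv2.imwrite('pics/c5.png',a)
E
python3 gapm.py s5
```

```text
contact_force: [1.5, 0.7, 0.7]
gripper_force: 0.7
8.45 tcp [ 0.6196 -0.0541  0.0652] xang 46.89 z [-4.e-04 -0.e+00 -1.e+00] F [1.54 0.71 0.67] gap -0.0 q6 2.13
[(-60, 3, 18), (-58, 2, 10), (-56, 3, 6), (-54, 3, 5), (-52, 1, 9), (-50, 0, 19), (-48, -1, 21), (-46, 0, 11), (-44, 24, 1), (-42, 70, 1), (-40, 115, 29), (-38, 154, 91), (-36, 172, 142), (-34, 166, 139), (-32, 132, 108), (-30, 97, 90), (-28, 85, 82), (-26, 82, 89), (-24, 81, 96), (-22, 82, 94), (-20, 82, 89), (-18, 80, 84), (-16, 80, 91), (-14, 82, 102), (-12, 83, 102), (-10, 82, 96), (-8, 81, 88), (-6, 82, 86), (-4, 85, 97), (-2, 87, 104), (0, 90, 99), (2, 99, 91), (4, 121, 85), (6, 150, 85), (8, 185, 95)]
line -34.03506950459442
```

View pics/c5.png

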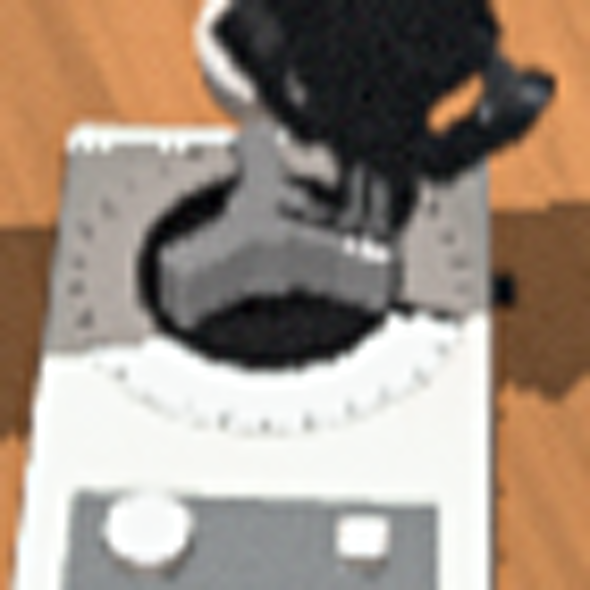

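The tongue and long line now appear to meet at crop (420,308). I'll back off, lift clear, move towards the start key and verify in both views.

```bash
python3 -m creep '[{"translation":[0.012,0.014,0],"twist":[0,0,0],"claw":0},{"translation":[0.012,0.014,0],"twist":[0,0,0],"claw":0},{"translation":[0,0,0],"twist":[0,0,0],"claw":0},{"translation":[0,0,0.08],"twist":[0,0,0],"claw":0},{"translation":[0,0,0.1],"twist":[0,0,0],"claw":0},{"translation":[0,0,0.1],"twist":[0,0,0],"claw":0},{"translation":[0,0,0.1],"twist":[0,0,0],"claw":0},{"translation":[0,0,0.1],"twist":[0,0,0],"claw":0},{"translation":[-0.1,-0.08,0],"twist":[0,0,0],"claw":0},{"translation":[-0.1,-0.08,0],"twist":[0,0,0],"claw":0}]' 30 | grep force
python3 -m creep '[{"translation":[-0.1,-0.09,0],"twist":[0,0,0],"claw":0},{"translation":[-0.1,-0.09,0],"twist":[0,0,0],"claw":0},{"translation":[-0.1,-0.09,0],"twist":[0,0,0],"claw":0},{"translation":[0,0,0],"twist":[0,0,0],"claw":0},{"translation":[0,0,0],"twist":[0,0,0],"claw":0}]' 30 | grep force; python3 st.py
python3 - <<'E'
from h import *
s=grab('side','s6');t=grab('top','t6')
a=cv2.resize(s['image'][180:250,225:295],(400,400),interpolation=cv2.INTER_CUBIC)
b=cv2.resize(t['image'][160:220,245:305],(400,400),interpolation=cv2.INTER_CUBIC)
cv2.imwrite('pics/c6.png',np.hstack([a,b]))
E
python3 gapm.py s6;python3 gapm.py t6
```

```text
contact_force: [-0.2, -0.9, -1.4]
gripper_force: 0.0
contact_force: [-0.3, -0.5, 0.1]
gripper_force: 0.0
10.0 tcp [ 0.5005 -0.1547  0.1853] xang 46.81 z [ 1.e-04  3.e-04 -1.e+00] F [-0.28 -0.45  0.15] gap -0.0 q6 1.9
[(-60, 1, 40), (-58, 1, 13), (-56, 1, 1), (-54, 1, 2), (-52, 0, 6), (-50, -1, 16), (-48, -2, 20), (-46, 0, 11), (-44, 24, 1), (-42, 70, 1), (-40, 114, 27), (-38, 140, 79), (-36, 136, 96), (-34, 104, 55), (-32, 57, 12), (-30, 12, 1), (-28, -2, 2), (-26, -2, 7), (-24, -3, 11), (-22, -2, 10), (-20, -1, 7), (-18, -1, 4), (-16, -1, 10), (-14, -2, 19), (-12, -2, 18), (-10, -2, 11), (-8, -2, 6), (-6, -1, 5), (-4, 0, 13), (-2, 2, 17), (0, 5, 14), (2, 7, 8), (4, 6, 4), (6, 8, 5), (8, 11, 13)]
line -36.4162541041688
[(-60, 34, 47), (-58, 32, 35), (-56, 32, 29), (-54, 31, 31), (-52, 31, 36), (-50, 36, 39), (-48, 47, 35), (-46, 67, 32), (-44, 93, 33), (-42, 116, 46), (-40, 121, 75), (-38, 107, 92), (-36, 81, 75), (-34, 58, 47), (-32, 45, 32), (-30, 41, 29), (-28, 36, 32), (-26, 33, 36), (-24, 33, 34), (-22, 32, 30), (-20, 33, 29), (-18, 33, 34), (-16, 33, 41), (-14, 34, 44), (-12, 34, 39), (-10, 33, 32), (-8, 32, 28), (-6, 32, 29), (-4, 31, 33), (-2, 31, 33), (0, 31, 30), (2, 30, 28), (4, 30, 28), (6, 30, 30), (8, 31, 33)]
line -37.98129139844353
```

View pics/c6.png

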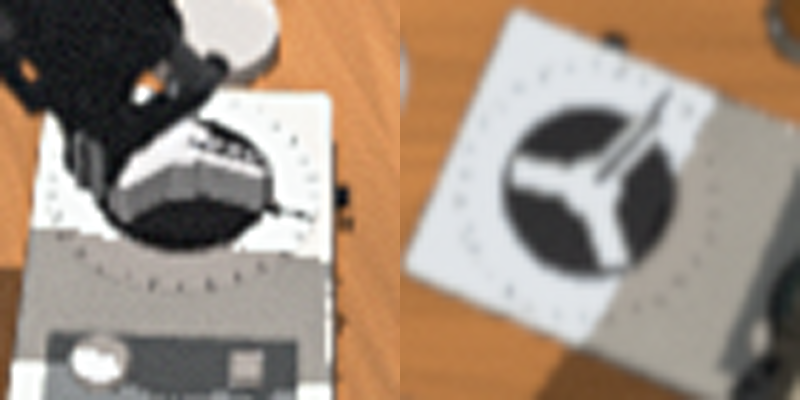

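Both views show the tongue within about 1-2.5° of the long line, well inside 6°, and the arm's dark line is collinear with it. The box is in place, so I'll go down over the start key.

```bash
python3 -m creep '[{"translation":[-0.004,0.010,0],"twist":[0,0,0],"claw":0},{"translation":[0,0,-0.08],"twist":[0,0,0],"claw":0},{"translation":[0,0,-0.08],"twist":[0,0,0],"claw":0},{"translation":[0,0,-0.08],"twist":[0,0,0],"claw":0},{"translation":[0,0,-0.08],"twist":[0,0,0],"claw":0},{"translation":[0,0,-0.08],"twist":[0,0,0],"claw":0},{"translation":[0,0,-0.06],"twist":[0,0,0],"claw":0},{"translation":[0,0,0],"twist":[0,0,0],"claw":0},{"translation":[0,0,0],"twist":[0,0,0],"claw":0}]' 30 | grep force; python3 st.py
```

```text
contact_force: [0.2, 0.6, -0.1]
gripper_force: 0.0
11.0 tcp [ 0.5001 -0.1514  0.0703] xang 46.96 z [-6.e-04  3.e-04 -1.e+00] F [ 0.21  0.58 -0.09] gap 0.001 q6 1.9
```

```bash
python3 -m creep '[{"translation":[0,0,-0.012],"twist":[0,0,0],"claw":0},{"translation":[0,0,-0.012],"twist":[0,0,0],"claw":0},{"translation":[0,0,-0.012],"twist":[0,0,0],"claw":0},{"translation":[0,0,-0.012],"twist":[0,0,0],"claw":0},{"translation":[0,0,-0.010],"twist":[0,0,0],"claw":0},{"translation":[0,0,-0.010],"twist":[0,0,0],"claw":0},{"translation":[0,0,0],"twist":[0,0,0],"claw":0}]' 30 | grep force; python3 st.py
```

```text
contact_force: [-0.5, 0.8, 3.4]
gripper_force: 1.6
11.7 tcp [ 0.4998 -0.1521  0.0533] xang 46.89 z [ 1.e-04 -0.e+00 -1.e+00] F [-0.5   0.83  3.44] gap 0.001 q6 1.9
```

```bash
python3 -m creep '[{"translation":[0,0,-0.006],"twist":[0,0,0],"claw":0},{"translation":[0,0,-0.006],"twist":[0,0,0],"claw":0},{"translation":[0,0,0],"twist":[0,0,0],"claw":0},{"translation":[0,0,0],"twist":[0,0,0],"claw":0}]' 30 | grep force; python3 st.py
```

```text
contact_force: [-1.3, 0.1, 6.8]
gripper_force: 3.7
12.1 tcp [ 0.4999 -0.1521  0.051 ] xang 46.89 z [ 2.e-04 -2.e-04 -1.e+00] F [-1.27  0.06  6.79] gap 0.004 q6 1.9
```

The key is fully down: 6.8 N, tip at 51 mm. I'll release it, retract and check.

```bash
python3 -m creep '[{"translation":[0,0,0],"twist":[0,0,0],"claw":0},{"translation":[0,0,0.02],"twist":[0,0,0],"claw":0},{"translation":[0,0,0.04],"twist":[0,0,0],"claw":0},{"translation":[0,0,0.1],"twist":[0,0,0],"claw":0},{"translation":[0,0,0.1],"twist":[0,0,0],"claw":0},{"translation":[0,0,0.1],"twist":[0,0,0],"claw":0},{"translation":[0,0,0.1],"twist":[0,0,0],"claw":0},{"translation":[0,0,0],"twist":[0,0,0],"claw":0},{"translation":[0,0,0],"twist":[0,0,0],"claw":0}]' 30 | grep force; python3 st.py
python3 - <<'E'
from h import *
s=grab('side','s7');t=grab('top','t7')
a=cv2.resize(s['image'][180:270,215:305],(400,400),interpolation=cv2.INTER_CUBIC)
b=cv2.resize(t['image'][160:240,240:320],(400,400),interpolation=cv2.INTER_CUBIC)
cv2.imwrite('pics/c7.png',np.hstack([a,b]))
E
python3 gapm.py s7|tail -1;python3 gapm.py t7|tail -1
```

```text
contact_force: [-0.9, 0.3, -0.6]
gripper_force: 0.0
13.0 tcp [ 0.5001 -0.1521  0.1659] xang 46.9 z [ 1.3e-03 -5.0e-04 -1.0e+00] F [-0.88  0.31 -0.56] gap -0.0 q6 1.9
line -36.43928453760213
line -38.00267157017169
```

View pics/c7.png

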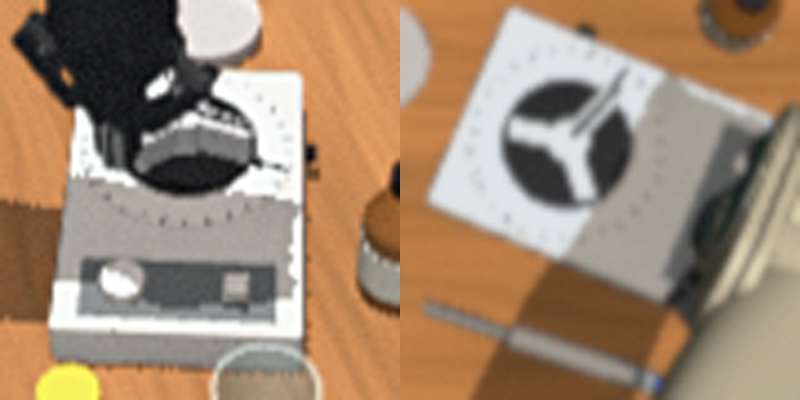

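The index mark lines up with the long line at (265,162) left and (615,85) right. The keys are up, the box hasn't moved, and the arm is clear.

```bash
python3 -c "
from bench import close_job
print(close_job())"
```

```text
the job is handed in; nothing more can be done
None
```

I pushed the dial round with a fingertip until its index mark was within about 1–2.5° of the long line in the two camera views (6° allowed). I then pressed the start key fully down and released it, and handed the job in at about 13 s; no verdict was returned.

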